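# Nest the sample cups and put the lid on

## Task

Make one straight stack of the clean sample cups: first nest the yellow cup in the blue cup that stands in the round stand, then the green cup in the yellow one, and finally put the grey lid on the green cup. Hold each piece until it has been lowered right down, fully home and upright (do not drop it in); leave the blue cup in the stand's ring and do not disturb the bottles and the timer.

Things in the scene. Friction and masses are not known exactly. Their poses are not given: they have to be found in the camera images.
- blue_cup: Blue plastic cup, open on top, 86 mm high, 90 g; origin: centre of underside, z up. Body tapers from 37 mm diameter at the foot to 58 mm at height 56; above it to the rim a straight collar, 68 mm outside, 63 inside: grip this across its diameter from above. Stands loose in the stand's ring, origin 4 mm above the table.
- yellow_cup: Yellow plastic cup, open on top, 86 mm high, 90 g; origin: centre of underside, z up. Body tapers from 37 mm diameter at the foot to 58 mm at height 56; above it to the rim a straight collar, 68 mm outside, 63 inside: grip this across its diameter from above. Stands on the table. Nested, its collar rests on the lower cup's rim, origin 30 mm above that cup's, 2 mm play all round.
- green_cup: Green plastic cup, open on top, 86 mm high, 90 g; origin: centre of underside, z up. Body tapers from 37 mm diameter at the foot to 58 mm at height 56; above it to the rim a straight collar, 68 mm outside, 63 inside: grip this across its diameter from above. Stands on the table. Nested, its collar rests on the lower cup's rim, origin 30 mm above that cup's, 2 mm play all round.
- lid: Grey round lid, black square knob; lies right way up on the table, 80 g. Origin: centre of underside, z up. Plug 58.6 mm diameter (height 0 to 10), flange 74 mm diameter (height 10 to 14), knob 24 x 24 mm (height 14 to 44), sides along the lid's x and y. On a cup: plug inside the collar with 2 mm play, flange on the rim, lid origin 76 mm above the cup's origin.
- stand: Dark round steel stand, fixed to the table, 96 mm across, 4 mm thick, with a foot ring (inside diameter about 44 mm, outside 54 mm, top 12 mm above the table) round its middle in which the blue cup stands. Origin at the centre of its underside, on the table.
- big_bottle: Bystander: large reagent bottle, 52 mm across, 110 mm high, loose at the right of the table. Origin at the centre of its underside.
- blue_cap_bottle: Bystander: medium reagent bottle with a blue cap, 48 mm across, 98 mm high, loose, towards the back. Origin at the centre of its underside.
- timer: Bystander: small lab timer lying on its back, 66 x 66 x 20 mm, loose, front left. Origin at the centre of its underside.
Mind the look-alikes: they are no part of the job. Of the things that look like the green_cup, the middle-sized one is meant.

How it is judged:
On the way, in this order (a step that is already met when the one before it is completed fails the run):
1. the yellow cup is lowered into the blue cup, to within 8 mm of home, while the fingers hold it (z of yellow_cup in the frame of blue_cup between 0.027 and 0.038 m and horizontal distance between yellow_cup and blue_cup below 0.006 m and angle between yellow_cup's own z axis and vertical below 0.08 rad and contact force between yellow_cup and the fingers above 0.5 N), for 0.1 s.
2. the green cup is lowered into the yellow cup, to within 8 mm of home, while the fingers hold it (z of green_cup in the frame of yellow_cup between 0.027 and 0.038 m and horizontal distance between green_cup and yellow_cup below 0.006 m and angle between green_cup's own z axis and vertical below 0.08 rad and contact force between green_cup and the fingers above 0.5 N), for 0.1 s.
3. the lid is lowered onto the green cup, to within 8 mm of home, while the fingers hold it (z of lid in the frame of green_cup between 0.073 and 0.084 m and horizontal distance between lid and green_cup below 0.006 m and angle between lid's own z axis and vertical below 0.08 rad and contact force between lid and the fingers above 0.5 N), for 0.1 s.
At the end, for the whole second after the job is handed in: The blue cup stands in the stand, the yellow cup is nested in the blue, the green in the yellow and the lid sits on the green: each within 3 mm of its seated height above the one below and within 5 mm of its axis, upright within 0.08 rad, and at rest (z of blue_cup in the frame of stand between 0.001 and 0.007 m and horizontal distance between blue_cup and stand below 0.005 m and angle between each of blue_cup, yellow_cup, green_cup, lid's own z axis and vertical below 0.08 rad and z of yellow_cup in the frame of blue_cup between 0.027 and 0.033 m and horizontal distance between yellow_cup and blue_cup below 0.005 m and z of green_cup in the frame of yellow_cup between 0.027 and 0.033 m and horizontal distance between green_cup and yellow_cup below 0.005 m and z of lid in the frame of green_cup between 0.073 and 0.079 m and horizontal distance between lid and green_cup below 0.005 m and linear speed of each of blue_cup, yellow_cup, green_cup, lid below 0.02 m/s); the robot touches nothing.
It fails at once if the large reagent bottle is pushed more than 30 mm or tipped (distance of big_bottle from where it was at the start of the episode above 0.03 m or angle between big_bottle's own z axis and vertical above 0.5 rad).
It fails at once if the medium reagent bottle is pushed more than 30 mm or tipped (distance of blue_cap_bottle from where it was at the start of the episode above 0.03 m or angle between blue_cap_bottle's own z axis and vertical above 0.5 rad).
It fails at once if the timer is pushed more than 30 mm or tipped (distance of timer from where it was at the start of the episode above 0.03 m or angle between timer's own z axis and vertical above 0.5 rad).
It also fails if it takes over 72 s, if anything falls off the work surface, if the arm or the gripper's body presses on something with over 40 N, if the wrist force passes 120 N, or if a joint passes its speed limit or range.

## Robot

A 6-joint arm with a two-finger parallel gripper is mounted at the origin on a cart in front of the work surface, level with it; the furniture and walls round the work are solid. World frame = base frame: x ahead of the robot, y to its left, z up, the work surface at z = 0. Lengths are in m, angles in rad, forces in N, time in s.
With the tool pointing down it reaches from about 0.275 to 0.825 m from the base axis. Payload 4.9 kg.
Tool frame: the origin (TCP) lies at the very end of the fingers, on their centre line; the grasp point (between the pads) lies 19 mm behind it; z points along the fingers, y is the line along which they close (so a half turn about z gives the same grasp; the last joint's range is limited). The gripper opens to 85 mm and grips with 20 to 120 N. Pads are 22 mm wide; open, the fingers measure 114 mm over their backs; the gripper's body (76 mm by 85 mm) begins 54 mm behind the grasp point. The pads swing forward as they close: fully open they stand 13 mm farther back than shut.
Start: joints at [1.178, 0.326, -0.193, 1.052, 0, 1.437], TCP at [0.141, 0.532, 0.231] pointing down, gripper open.
Joint ranges: [-2.65, 2.65], [-0.97, 1.79], [-1.3, 1.35], [-1.93, 2.1], [-1.47, 1.37], [-3.14, 3.14]. Speed limits (rad/s): [2.57, 2.57, 3.14, 3.14, 3.14, 3.14].

## Interface

Orientations are given as a 3x3 rotation matrix whose columns are the frame's x, y, z axes.
In Python, from rig import * gives the robot as it stands.
- The arm moves only by the shell command python3 -m handwheel 'ROWS' [FORCE]. ROWS is JSON, a list of rows, each an object of numbers: "tx", "ty", "tz": the shift along the tool's x, y, z in units of 40 mm (1.0 is 40 mm); "wx", "wy", "wz": the turn, a rotation vector about the tool's x, y, z in units of 8 degrees (1.0 is 8 degrees); "hand": the opening, from -1 (shut) to 1 (fully open). In form: [{"tx": .., "ty": .., "tz": .., "wx": .., "wy": .., "wz": .., "hand": ..}, ...]. A call has 1 to 12 rows; each row shifts and turns the commanded pose from where the row before left it, along the tool's axes as they then stand; what a row does not reach is not made up. A row lasts 1/10 s, in which the tool goes at most 50 mm and 8.59 degrees, less where a joint would pass 70% of its speed; a pose out of reach is approached as far as the arm can. A call is refused whole if a number of a shift passes 1 or a number of a turn 1, either way. A call with a gripper value outside its range is refused whole. The fingers move at their own pace and stop on an object; FORCE is the grip in N (left out, the last holds). Time passes only in rows, so rows that do not move let the fingers close. It gives the time, the measured TCP pose, the force, the opening and the grip force at its end, in the units of the state.
- get_obs(): the state, without advancing time (a new reading comes with each control period).
- read_camera(name): name is "scene" or "side" or "wrist"; returns a dict with "color" (384x512x3 uint8, blue, green, red), "vertical_fov" (degrees; the focal length in pixels is half the picture's height over the tangent of half this angle, whatever the lens; pixels are square), "cx", "cy" (the principal point, pixels), "T" (4x4, takes a point from camera to world coordinates). Camera axes: x right, y down, z forward; pixel columns grow to the right and rows downward; lengths in m; the calibration is good to about 2 mm. The wrist camera is an equidistant fisheye: a pixel r from the principal point sees the ray r / f radians off the axis. A picture is of the moment at which its call begins. There is no depth.
- finish_job(): hands the job in; it is judged then, once.
Trained networks look in a picture, given as the dict that the camera call returned (one of the last four; its "shot" number tells which), for a name from the list of things; names that differ only in an ending like _2 or _b are one class to them, and where a whole thing is asked for, a point or a joint stands for the part that bears it (a point fixed in the world has none). Each returns a list of dicts, best first, with "conf" (0 to 1); they miss things now and then, are a little off and sometimes report something else, mostly with a low value. They report only what shows in the picture. A call takes as long as a camera call. They do not tell look-alikes from the thing itself.
- find_in(picture, target): "uv" ([column, row] in pixels, amid what is visible of it).
The state is a dict: "time": time; "joint_pos": joint angles; "joint_velocities": joint speeds; "effort": joint torques, N m; "position": TCP position; "ee_rot": TCP orientation; "ft_force": force on the tool from outside, world axes, zero at the start; "moment": the same for the moment, N m; "opening": finger opening in m; "finger_force": force on a finger pad.
Only numpy, scipy, OpenCV 4.12 (cv2) and the standard library are available. Lean on these libraries where they do the work, as an engineer would, in place of code of your own. Each camera call takes 0.05 s, during which the arm holds its last target. There are 200 camera calls.

## Working session

There is one attempt and no reset: what is moved stays moved. The work goes in short steps, Python scripts to look and compute and a shell command to move; the robot and the scene stay as the last step left them, time stands still between calls to the robot, and variables do not carry over. Pictures are saved under pics/ and viewed, at most 13 in all, crops included, and the job is handed in when it is done.

```bash
mkdir -p pics; cat > h.py <<'E'
from rig import *
import numpy as np, cv2
def ray(p,uv):
    H=p["color"].shape[0]; f=H/2/np.tan(np.radians(p["vertical_fov"])/2)
    d=np.array([(uv[0]-p["cx"])/f,(uv[1]-p["cy"])/f,1.])
    if p.get("fish"):
        r=np.hypot(d[0],d[1]); d=np.array([d[0]/r*np.sin(r),d[1]/r*np.sin(r),np.cos(r)]) if r>1e-9 else np.array([0,0,1.])
    T=np.array(p["T"]); return T[:3,3],T[:3,:3]@d
def at(p,uv,z):
    o,d=ray(p,uv); return o+d*(z-o[2])/d[2]
def proj(p,X):
    T=np.array(p["T"]); c=T[:3,:3].T@(np.array(X)-T[:3,3]); H=p["color"].shape[0]; f=H/2/np.tan(np.radians(p["vertical_fov"])/2)
    if p.get("fish"):
        r=np.hypot(c[0],c[1]); th=np.arctan2(r,c[2]); return np.array([p["cx"]+f*th*c[0]/r,p["cy"]+f*th*c[1]/r])
    return np.array([p["cx"]+f*c[0]/c[2],p["cy"]+f*c[1]/c[2]])
def cam(n):
    p=dict(read_camera(n)); p["fish"]=n=="wrist"; return p
E
python3 - <<'E'
from h import *
np.set_printoptions(precision=4,suppress=True)
o=get_obs(); print(o["position"],o["ee_rot"],o["opening"],o["time"])
for n in ("scene","side","wrist"):
    q=read_camera(n); p=dict(q);p["fish"]=n=="wrist"
    cv2.imwrite(f"pics/{n}0.png",p["color"]); print(n,np.array(p["T"]),p["vertical_fov"])
    for t in ("blue_cup","yellow_cup","green_cup","lid","stand","big_bottle","blue_cap_bottle","timer"):
        print(t,[(np.round(r["uv"]),round(r["conf"],2),at(p,r["uv"],.05)[:2]) for r in find_in(q,t)][:4])
E
```

```text
[0.1405 0.5312 0.2305] [[-0.9667  0.2559 -0.0007]
 [ 0.2559  0.9667 -0.0016]
 [ 0.0002 -0.0017 -1.    ]] 0.0850855671611353 0.0
scene [[ 0.8957 -0.3292  0.2988  0.1827]
 [-0.4444 -0.6807  0.5823 -0.4981]
 [ 0.0117 -0.6544 -0.756   1.0338]
 [ 0.      0.      0.      1.    ]] 45.18047552606724
blue_cup [(array([273., 327.]), 0.75, array([ 0.4463, -0.129 ])), (array([294., 251.]), 0.72, array([0.5919, 0.0273]))]
yellow_cup [(array([231., 254.]), 0.57, array([0.4439, 0.0896]))]
green_cup [(array([167., 112.]), 0.8, array([0.4885, 0.6803])), (array([321., 275.]), 0.8, array([ 0.6152, -0.0637])), (array([206., 210.]), 0.64, array([0.4425, 0.246 ]))]
lid [(array([295., 252.]), 0.65, array([0.5919, 0.0233]))]
stand [(array([269., 346.]), 0.66, array([ 0.4178, -0.1636])), (array([302., 206.]), 0.17, array([0.6858, 0.1441])), (array([296., 250.]), 0.16, array([0.5972, 0.0264]))]
big_bottle [(array([338., 310.]), 0.75, array([ 0.6013, -0.1597]))]
blue_cap_bottle [(array([300., 208.]), 0.57, array([0.679 , 0.1407]))]
timer [(array([185., 181.]), 0.87, array([0.4311, 0.3691]))]
side [[ 0.8233 -0.
[... 709 characters left out ...]
tle [(array([296., 186.]), 0.79, array([0.6648, 0.1362]))]
timer [(array([200., 187.]), 0.51, array([0.4027, 0.3196]))]
wrist [[ 0.2576  0.9124  0.3182  0.0595]
 [ 0.9663 -0.2434 -0.0843  0.5529]
 [ 0.0005  0.3291 -0.9443  0.3736]
 [ 0.      0.      0.      1.    ]] 65.70646984690485
blue_cup [(array([ 16., 367.]), 0.81, array([ 0.4694, -0.1765]))]
yellow_cup []
green_cup [(array([129., 374.]), 0.95, array([0.4629, 0.2058])), (array([385., 367.]), 0.7, array([0.5745, 0.6816]))]
lid [(array([ 18., 366.]), 0.37, array([ 0.4629, -0.1597]))]
stand [(array([ 28., 343.]), 0.54, array([ 0.3753, -0.0257]))]
big_bottle []
blue_cap_bottle []
timer [(array([224., 332.]), 0.71, array([0.374 , 0.4276]))]
```

View pics/scene0.png

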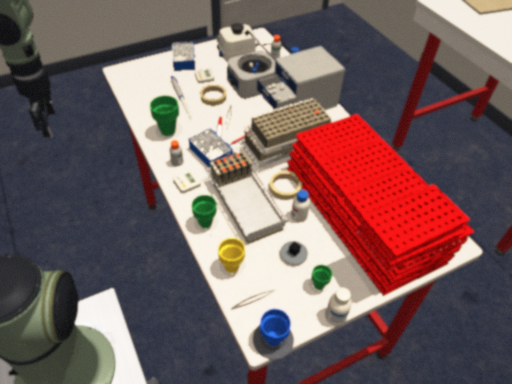

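View pics/side0.png

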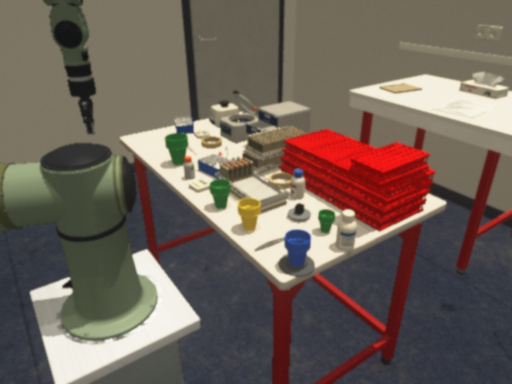

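Scene picture: green cups at (165,114) large, (204,210) middle and (321,276) small. The middle one at (204,210) fits "middle-sized". Yellow is at (231,254), blue in the stand at (275,327), lid at (293,252), and the timer is the small thing at (187,181). I'll measure by silhouette fitting and check the middle green cup in a crop.

```bash
cat >> h.py <<'E'
from scipy.optimize import minimize
HUE={"blue":(105,128),"yellow":(18,34),"green":(50,85)}
def mask(p,c,uv,R=45):
    h=cv2.cvtColor(p["color"],cv2.COLOR_BGR2HSV); lo,hi=HUE[c]
    m=cv2.inRange(h,(lo,110,25),(hi,255,255))
    n,l,s,ce=cv2.connectedComponentsWithStats(m)
    i=min((i for i in range(1,n) if s[i,4]>80),key=lambda i:np.hypot(*(ce[i]-uv)))
    return (l==i).astype(np.uint8)
def sil(p,x,y,z0,s=1,prof=((0,.0185),(.056,.029),(.056,.034),(.086,.034))):
    a=np.linspace(0,2*np.pi,40); pts=[proj(p,(x+s*r*np.cos(t),y+s*r*np.sin(t),z0+s*z)) for z,r in prof for t in a]
    return cv2.convexHull(np.array(pts,np.float32))
S=4
def iou(p,m,hull):
    im=np.zeros((384*S,512*S),np.uint8); cv2.fillConvexPoly(im,np.int32((hull+.5)*S),1)
    M=cv2.resize(m,None,fx=S,fy=S,interpolation=cv2.INTER_NEAREST)
    return (im&M).sum()/(im|M).sum()
def fit(pms,x0,z0,scale=False):
    f=lambda v:-sum(iou(p,m,sil(p,v[0],v[1],z0,v[2] if scale else 1)) for p,m in pms)/len(pms)
    x=list(x0)+([1] if scale else []); sx=[[x[0]+.02]+x[1:],[x[0],x[1]+.02]+x[2:],x]+([x[:2]+[1.2]] if scale else [])
    r=minimize(f,x,method="Nelder-Mead",options=dict(initial_simplex=sx,xatol=1e-4,fatol=1e-4,maxiter=80)); return r.x,-r.fun
E
python3 - <<'E'
from h import *
np.set_printoptions(precision=4,suppress=True)
a=cam("scene");b=cam("side")
L={"blue":((274,327),(298,246),(.446,-.128),.004),"yellow":((231,254),(249,213),(.444,.088),0),"green":((204,210),(220,193),(.442,.25),0)}
for c,(u,v,x,z) in L.items():
    ma,mb=mask(a,c,u),mask(b,c,v)
    print(c,ma.sum(),mb.sum(),fit([(a,ma),(b,mb)],x,z),fit([(a,ma)],x,z),fit([(b,mb)],x,z), fit([(a,ma),(b,mb)],x,z,True))
for u,v,x in (((165,114),(177,149),(.49,.68)),((321,276),(327,221),(.61,-.07))):
    print("other green",fit([(a,mask(a,"green",u)),(b,mask(b,"green",v))],x,0,True))
for p,u in ((a,(293,252)),(b,(299,211))):
    print("lid",at(p,u,.014), "knob/flange")
im=np.hstack([cv2.resize(p["color"][v-40:v+40,u-40:u+40],(400,400),interpolation=cv2.INTER_CUBIC) for p,u,v in ((a,204,210),(a,293,252))])
cv2.imwrite("pics/crop.png",im)
E
```

```text
blue 858 658 (array([ 0.4442, -0.1359]), np.float64(0.8393259808750929)) (array([ 0.4436, -0.1363]), np.float64(0.9010382441845184)) (array([ 0.4485, -0.1301]), np.float64(0.7867872356326134)) (array([ 0.4451, -0.1356,  0.9442]), np.float64(0.90489368025504))
yellow 723 585 (array([0.4425, 0.0838]), np.float64(0.9061532722098178)) (array([0.4421, 0.0823]), np.float64(0.9158997143763884)) (array([0.4435, 0.0854]), np.float64(0.9010452280941682)) (array([0.4428, 0.0834, 0.9783]), np.float64(0.9219397496789793))
green 524 386 (array([0.4395, 0.2467]), np.float64(0.7419402485710295)) (array([0.4398, 0.2457]), np.float64(0.7505372492836676)) (array([0.4426, 0.2519]), np.float64(0.7374835703190346)) (array([0.4391, 0.2502, 0.8838]), np.float64(0.8738433528855432))
other green (array([0.4775, 0.6619, 1.1933]), np.float64(0.8741350629106561))
other green (array([ 0.6206, -0.0583,  0.6143]), np.float64(0.8713903702705614))
lid [0.6027 0.044  0.014 ] knob/flange
lid [0.6115 0.0529 0.014 ] knob/flange
```

View pics/crop.png

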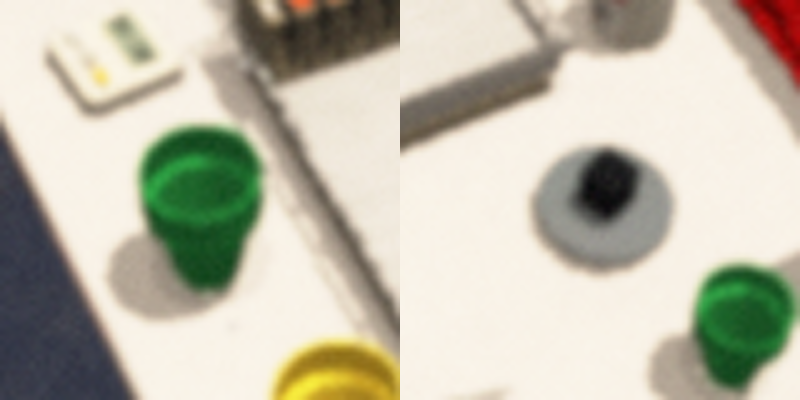

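The crop confirms the middle green cup: it has the same shape as the others and is bigger than the small one at (321,276). The timer lies behind it, and the lid's centre is at about (293,253). Green fits at (0.440,0.248) with scale ≈0.9–1, against 1.19 and 0.61 for the other two. Moving over the yellow cup.

```bash
python3 -m handwheel '[{"wz":-0.925,"hand":1},{"wz":-0.925,"hand":1},{"tx":-0.65,"ty":-0.95,"hand":1},{"tx":-0.65,"ty":-0.95,"hand":1},{"tx":-0.65,"ty":-0.95,"hand":1},{"tx":-0.65,"ty":-0.95,"hand":1},{"tx":-0.65,"ty":-0.95,"hand":1},{"tx":-0.65,"ty":-0.95,"hand":1},{"tx":-0.65,"ty":-0.95,"hand":1},{"tx":-0.65,"ty":-0.95,"hand":1},{"tx":-0.65,"ty":-0.95,"hand":1},{"tx":-0.65,"ty":-0.95,"hand":1}]'
python3 -m handwheel '[{"tx":-0.5,"ty":-0.8,"tz":0.3,"hand":1},{"tx":-0.5,"ty":-0.8,"tz":0.3,"hand":1},{"hand":1},{"hand":1}]'
cat > look.py <<'E'
from h import *
import sys
np.set_printoptions(precision=4,suppress=True)
def look(c,x0,z0=0,save=None):
    w=cam("wrist"); o=get_obs(); T=proj(w,(x0[0],x0[1],z0+.06))
    m=mask(w,c,T); print(c,"tcp",o["position"],np.array(o["ee_rot"])[:2,1],"t",o["time"],"open",o["opening"],"wrist fit",fit([(w,m)],x0,z0),T)
    if save: cv2.imwrite(f"pics/{save}.png",w["color"])
    return w
E
python3 - <<'E'
from look import *
look("yellow",(.443,.084),0,"w1")
E
```

```text
schema error: expected keys tx, ty, tz, wx, wy, wz, hand
schema error: expected keys tx, ty, tz, wx, wy, wz, hand
Traceback (most recent call last):
  File "look.py", line 6, in look
    m=mask(w,c,T); print(c,"tcp",o["position"],np.array(o["ee_rot"])[:2,1],"t",o["time"],"open",o["opening"],"wrist fit",fit([(w,m)],x0,z0),T)
  File "h.py", line 24, in mask
    i=min((i for i in range(1,n) if s[i,4]>80),key=lambda i:np.hypot(*(ce[i]-uv)))
ValueError: min() iterable argument is empty
```

All keys are needed in each row.

```bash
python3 -m handwheel '[{"tx":0,"ty":0,"tz":0,"wx":0,"wy":0,"wz":-0.925,"hand":1},{"tx":0,"ty":0,"tz":0,"wx":0,"wy":0,"wz":-0.925,"hand":1},{"tx":-0.65,"ty":-0.95,"tz":0,"wx":0,"wy":0,"wz":0,"hand":1},{"tx":-0.65,"ty":-0.95,"tz":0,"wx":0,"wy":0,"wz":0,"hand":1},{"tx":-0.65,"ty":-0.95,"tz":0,"wx":0,"wy":0,"wz":0,"hand":1},{"tx":-0.65,"ty":-0.95,"tz":0,"wx":0,"wy":0,"wz":0,"hand":1},{"tx":-0.65,"ty":-0.95,"tz":0,"wx":0,"wy":0,"wz":0,"hand":1},{"tx":-0.65,"ty":-0.95,"tz":0,"wx":0,"wy":0,"wz":0,"hand":1},{"tx":-0.65,"ty":-0.95,"tz":0,"wx":0,"wy":0,"wz":0,"hand":1},{"tx":-0.65,"ty":-0.95,"tz":0,"wx":0,"wy":0,"wz":0,"hand":1},{"tx":-0.65,"ty":-0.95,"tz":0,"wx":0,"wy":0,"wz":0,"hand":1},{"tx":-0.65,"ty":-0.95,"tz":0,"wx":0,"wy":0,"wz":0,"hand":1}]'
python3 -m handwheel '[{"tx":-0.5,"ty":-0.8,"tz":0.3,"wx":0,"wy":0,"wz":0,"hand":1},{"tx":-0.5,"ty":-0.8,"tz":0.3,"wx":0,"wy":0,"wz":0,"hand":1},{"tx":0,"ty":0,"tz":0,"wx":0,"wy":0,"wz":0,"hand":1},{"tx":0,"ty":0,"tz":0,"wx":0,"wy":0,"wz":0,"hand":1}]'
python3 - <<'E'
from look import *
look("yellow",(.443,.084),0,"w1")
E
```

```text
time: 2.7
position: [0.4015, 0.1499, 0.2316]
ee_rot: [[-1.0, 0.001, 0.001], [0.001, 1.0, 0.0], [-0.001, 0.0, -1.0]]
ft_force: [0.3, 0.5, 0.5]
opening: 0.0854
finger_force: 0.0
time: 3.1
position: [0.4404, 0.087, 0.207]
ee_rot: [[-1.0, 0.003, -0.001], [0.003, 1.0, 0.0], [0.001, 0.0, -1.0]]
ft_force: [-0.6, -0.1, -0.1]
opening: 0.0852
finger_force: 0.0
yellow tcp [0.4401 0.0877 0.2073] [0.0009 1.    ] t 3.15 open 0.08523202225859133 wrist fit (array([0.4427, 0.0813]), np.float64(0.9721827321891808)) [247.8644 179.9027]
```

View pics/w1.png

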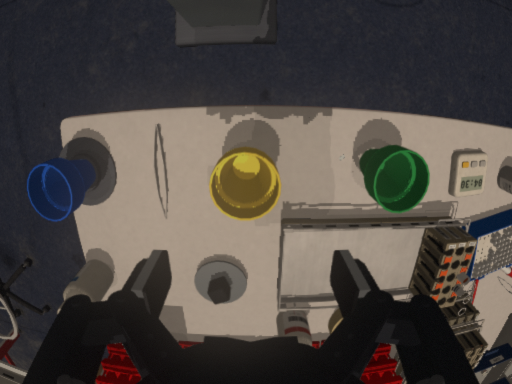

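Wrist view: yellow at (246,184), blue at (62,188), green middle at (397,178), lid at (221,280) with its knob at (219,289), timer at (470,172). All are clear of the fingers. I'll measure them all from here.

```bash
python3 - <<'E'
from look import *
w=look("yellow",(.443,.084),0)
for c,u,x,z in (("blue",(62,188),(.444,-.134),.004),("green",(397,178),(.44,.248),0)):
    m=mask(w,c,u); print(c,m.sum(),fit([(w,m)],x,z),fit([(w,m)],x,z,True))
# lid: grey-ish blob (flange+knob)
im=w["color"].astype(int); g=im.mean(2); m=((g<150)).astype(np.uint8); m[:240]=0;m[315:]=0;m[:,:190]=0;m[:,255:]=0
n,l,s,ce=cv2.connectedComponentsWithStats(m); i=l[270,215]; print("lid blob",s[i]); m=(l==i).astype(np.uint8)
P=((.010,.037),(.014,.037))
f=lambda v:-iou(w,m,sil(w,v[0],v[1],0,1,P))
r=minimize(f,(.6,.045),method="Nelder-Mead",options=dict(initial_simplex=[(.62,.045),(.6,.065),(.6,.045)])); print(r.x,r.fun)
cv2.imwrite("pics/lidcrop.png",cv2.resize(w["color"][240:320,180:260],(560,560),interpolation=cv2.INTER_CUBIC))
E
```

```text
yellow tcp [0.4401 0.0882 0.2075] [-0.0002  1.    ] t 3.2 open 0.08562775427402029 wrist fit (array([0.443 , 0.0811]), np.float64(0.9721038243334608)) [247.1606 179.9703]
blue 2909 (array([ 0.4469, -0.1396]), np.float64(0.8685526932084309)) (array([ 0.4468, -0.1412,  0.9644]), np.float64(0.8968435271448719))
green 3304 (array([0.4384, 0.2433]), np.float64(0.8831854562467626)) (array([0.4386, 0.2439, 0.961 ]), np.float64(0.9412392003759534))
lid blob [ 190  251   58   64 2782]
[0.595  0.0454] -0.6841621657963739
```

View pics/lidcrop.png

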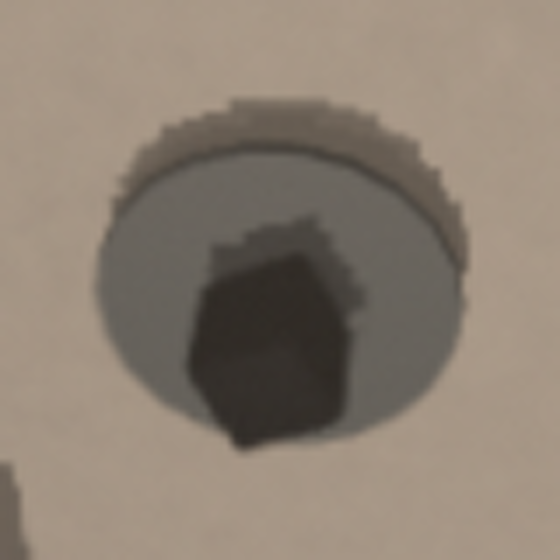

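The lid crop shows the grey disc with its black knob turned at an angle. I'll measure it from close by later. Now grasping yellow.

```bash
python3 -m handwheel '[{"tx":-0.07,"ty":-0.15,"tz":0.7,"wx":0,"wy":0,"wz":0,"hand":1},{"tx":0,"ty":0,"tz":0.9,"wx":0,"wy":0,"wz":0,"hand":1},{"tx":0,"ty":0,"tz":0.9,"wx":0,"wy":0,"wz":0,"hand":1},{"tx":0,"ty":0,"tz":0.8,"wx":0,"wy":0,"wz":0,"hand":1},{"tx":0,"ty":0,"tz":0.5,"wx":0,"wy":0,"wz":0,"hand":1},{"tx":0,"ty":0,"tz":0,"wx":0,"wy":0,"wz":0,"hand":1},{"tx":0,"ty":0,"tz":0,"wx":0,"wy":0,"wz":0,"hand":1}]'
python3 -m handwheel '[{"tx":0,"ty":0,"tz":0,"wx":0,"wy":0,"wz":0,"hand":0.3},{"tx":0,"ty":0,"tz":0,"wx":0,"wy":0,"wz":0,"hand":0.3},{"tx":0,"ty":0,"tz":0,"wx":0,"wy":0,"wz":0,"hand":0.3},{"tx":0,"ty":0,"tz":0,"wx":0,"wy":0,"wz":0,"hand":0.3},{"tx":0,"ty":0,"tz":0,"wx":0,"wy":0,"wz":0,"hand":0.3}]' 25
```

```text
time: 3.9
position: [0.4432, 0.0825, 0.0559]
ee_rot: [[-1.0, -0.001, 0.0], [-0.001, 1.0, 0.0], [-0.0, 0.0, -1.0]]
ft_force: [-0.1, -0.7, 0.1]
opening: 0.0855
finger_force: 0.0
time: 4.4
position: [0.4448, 0.0819, 0.0571]
ee_rot: [[-1.0, 0.0, 0.003], [0.0, 1.0, 0.001], [-0.003, 0.001, -1.0]]
ft_force: [-0.5, 0.2, 5.0]
opening: 0.0671
finger_force: 27.1
```

```bash
python3 -m handwheel '[{"tx":0,"ty":0,"tz":-0.4,"wx":0,"wy":0,"wz":0,"hand":0.3},{"tx":0,"ty":0,"tz":-0.8,"wx":0,"wy":0,"wz":0,"hand":0.3},{"tx":0,"ty":0,"tz":-0.9,"wx":0,"wy":0,"wz":0,"hand":0.3},{"tx":0,"ty":-0.4,"tz":-0.8,"wx":0,"wy":0,"wz":0,"hand":0.3},{"tx":0,"ty":-0.7,"tz":-0.6,"wx":0,"wy":0,"wz":0,"hand":0.3},{"tx":0,"ty":-0.7,"tz":0,"wx":0,"wy":0,"wz":0,"hand":0.3},{"tx":0,"ty":-0.4,"tz":0,"wx":0,"wy":0,"wz":0,"hand":0.3},{"tx":0,"ty":0,"tz":0,"wx":0,"wy":0,"wz":0,"hand":0.3},{"tx":0,"ty":0,"tz":0,"wx":0,"wy":0,"wz":0,"hand":0.3}]'
python3 - <<'E'
from look import *
w=look("blue",(.446,-.137),.004,"w2")
b=cam("side"); cv2.imwrite("pics/s2.png",b["color"])
w=cam("wrist")
H=sum(([*w["color"][:]],),[]) 
cv2.imwrite("pics/both2.png",cv2.resize(np.hstack([w["color"],b["color"]]),(800,300),interpolation=cv2.INTER_AREA))
E
```

```text
time: 5.3
position: [0.4434, -0.0064, 0.196]
ee_rot: [[-1.0, 0.001, 0.001], [0.001, 1.0, 0.0], [-0.001, 0.0, -1.0]]
ft_force: [-0.2, 0.5, -1.1]
opening: 0.0672
finger_force: 28.9
blue tcp [ 0.4433 -0.006   0.1958] [0.0003 1.    ] t 5.35 open 0.06720923563282855 wrist fit (array([ 0.4464, -0.1382]), np.float64(0.9017154687962141)) [124.0654 184.8476]
```

View pics/both2.png

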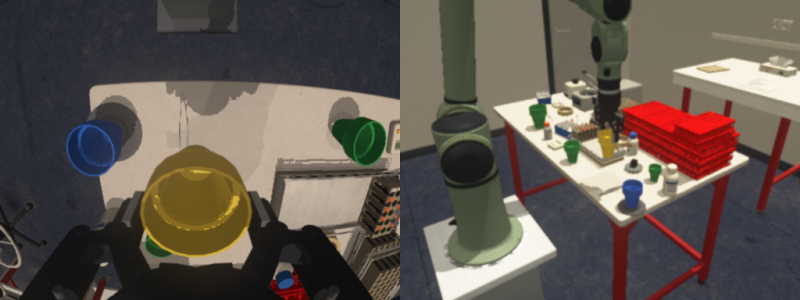

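Yellow is held upright in the fingers (about (195,205) in the left half). Blue is at (95,148) there. Checking the blue fit more closely.

```bash
python3 - <<'E'
from look import *
w=cam("wrist");a=cam("scene");b=cam("side")
tiles=[]
P=((.010,.0204),(.056,.029),(.056,.034),(.086,.034)); RIM=((.06,.034),(.086,.034))
for p,u in ((w,(120,185)),(a,(274,327)),(b,(298,246))):
    m=mask(p,"blue",u); m2=cv2.morphologyEx(m,cv2.MORPH_CLOSE,np.ones((5,5)))
    hull=np.zeros_like(m); cs,_=cv2.findContours(m2,0,2); cv2.fillConvexPoly(hull,cv2.convexHull(max(cs,key=len)),1)
    f=lambda v:-iou(p,hull,sil(p,v[0],v[1],.004,1,P))
    r=minimize(f,(.446,-.137),method="Nelder-Mead",options=dict(initial_simplex=[(.46,-.137),(.446,-.12),(.44,-.145)]))
    print(r.x,r.fun)
    x=cv2.boundingRect(m); R=max(x[2:])//2+8; cx,cy=x[0]+x[2]//2,x[1]+x[3]//2; s=260/(2*R)
    t=cv2.resize(p["color"][cy-R:cy+R,cx-R:cx+R],(260,260),interpolation=cv2.INTER_CUBIC)
    off=np.array([cx-R,cy-R])
    cv2.polylines(t,[np.int32((sil(p,*r.x,.004,1,P)+.5-off)*s)],True,(0,0,255),1)
    cs,_=cv2.findContours(m,0,2); cv2.polylines(t,[np.int32((c+.5-off)*s) for c in cs],True,(255,255,255),1); tiles.append(t)
cv2.imwrite("pics/bl.png",np.hstack(tiles))
E
```

```text
[ 0.4463 -0.1378] -0.9435084685114504
[ 0.4432 -0.1381] -0.9353402445507709
[ 0.4429 -0.1365] -0.8510358688930117
```

View pics/bl.png

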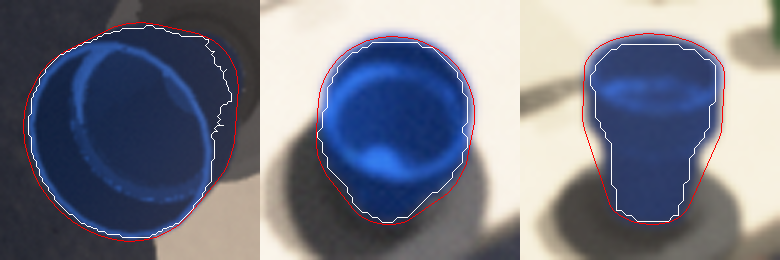

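All three fits agree on blue at about (0.445,−0.138). The red outlines match the rim, and only the shaded foot is missing from the masks. Carrying yellow there and lowering it part way.

```bash
python3 -m handwheel '[{"tx":-0.05,"ty":-0.5,"tz":0,"wx":0,"wy":0,"wz":0,"hand":0.3},{"tx":0,"ty":-0.8,"tz":0,"wx":0,"wy":0,"wz":0,"hand":0.3},{"tx":0,"ty":-0.8,"tz":0,"wx":0,"wy":0,"wz":0,"hand":0.3},{"tx":0,"ty":-0.7,"tz":0,"wx":0,"wy":0,"wz":0,"hand":0.3},{"tx":0,"ty":-0.5,"tz":0,"wx":0,"wy":0,"wz":0,"hand":0.3},{"tx":0,"ty":0,"tz":0.2,"wx":0,"wy":0,"wz":0,"hand":0.3},{"tx":0,"ty":0,"tz":0.6,"wx":0,"wy":0,"wz":0,"hand":0.3},{"tx":0,"ty":0,"tz":0.4,"wx":0,"wy":0,"wz":0,"hand":0.3},{"tx":0,"ty":0,"tz":0.3,"wx":0,"wy":0,"wz":0,"hand":0.3},{"tx":0,"ty":0,"tz":0.3,"wx":0,"wy":0,"wz":0,"hand":0.3},{"tx":0,"ty":0,"tz":0,"wx":0,"wy":0,"wz":0,"hand":0.3}]'
```

```text
time: 6.7
position: [0.4438, -0.1367, 0.1215]
ee_rot: [[-1.0, -0.001, -0.003], [-0.001, 1.0, 0.002], [0.003, 0.002, -1.0]]
ft_force: [0.2, -0.2, -0.3]
opening: 0.067
finger_force: 28.8
```

```bash
python3 -m handwheel '[{"tx":0,"ty":-0.02,"tz":0.15,"wx":0,"wy":0,"wz":0,"hand":0.3},{"tx":0,"ty":0,"tz":0.15,"wx":0,"wy":0,"wz":0,"hand":0.3},{"tx":0,"ty":0,"tz":0.15,"wx":0,"wy":0,"wz":0,"hand":0.3},{"tx":0,"ty":0,"tz":0,"wx":0,"wy":0,"wz":0,"hand":0.3}]'
python3 -m handwheel '[{"tx":0,"ty":0,"tz":0.1,"wx":0,"wy":0,"wz":0,"hand":0.3},{"tx":0,"ty":0,"tz":0.1,"wx":0,"wy":0,"wz":0,"hand":0.3},{"tx":0,"ty":0,"tz":0,"wx":0,"wy":0,"wz":0,"hand":0.3}]'
```

```text
time: 7.1
position: [0.4448, -0.139, 0.1046]
ee_rot: [[-1.0, 0.0, -0.001], [0.0, 1.0, 0.001], [0.001, 0.001, -1.0]]
ft_force: [-0.1, -0.3, -1.2]
opening: 0.0673
finger_force: 28.8
time: 7.4
position: [0.445, -0.1391, 0.0968]
ee_rot: [[-1.0, 0.001, -0.0], [0.001, 1.0, 0.0], [0.0, 0.0, -1.0]]
ft_force: [0.2, 0.4, 0.0]
opening: 0.0671
finger_force: 28.9
```

```bash
python3 -m handwheel '[{"tx":0,"ty":0,"tz":0.06,"wx":0,"wy":0,"wz":0,"hand":0.3},{"tx":0,"ty":0,"tz":0.06,"wx":0,"wy":0,"wz":0,"hand":0.3},{"tx":0,"ty":0,"tz":0,"wx":0,"wy":0,"wz":0,"hand":0.3}]'
python3 -m handwheel '[{"tx":0,"ty":0,"tz":0.04,"wx":0,"wy":0,"wz":0,"hand":0.3},{"tx":0,"ty":0,"tz":0,"wx":0,"wy":0,"wz":0,"hand":0.3}]'
```

```text
time: 7.7
position: [0.4455, -0.139, 0.0925]
ee_rot: [[-1.0, 0.0, 0.001], [0.0, 1.0, 0.001], [-0.001, 0.001, -1.0]]
ft_force: [-0.2, 0.1, 2.0]
opening: 0.0674
finger_force: 29.0
time: 7.9
position: [0.4464, -0.1383, 0.0917]
ee_rot: [[-1.0, 0.0, 0.003], [0.0, 1.0, 0.003], [-0.003, 0.003, -1.0]]
ft_force: [1.5, 3.9, 9.4]
opening: 0.0673
finger_force: 29.5
```

```bash
python3 -m handwheel '[{"tx":0,"ty":0,"tz":0.02,"wx":0,"wy":0,"wz":0,"hand":0.3},{"tx":0,"ty":0,"tz":0,"wx":0,"wy":0,"wz":0,"hand":0.3},{"tx":0,"ty":0,"tz":0,"wx":0,"wy":0,"wz":0,"hand":0.3}]'
python3 -m handwheel '[{"tx":0,"ty":0,"tz":0,"wx":0,"wy":0,"wz":0,"hand":1},{"tx":0,"ty":0,"tz":0,"wx":0,"wy":0,"wz":0,"hand":1},{"tx":0,"ty":0,"tz":0,"wx":0,"wy":0,"wz":0,"hand":1},{"tx":0,"ty":0,"tz":0,"wx":0,"wy":0,"wz":0,"hand":1},{"tx":0,"ty":0,"tz":-0.5,"wx":0,"wy":0,"wz":0,"hand":1},{"tx":0,"ty":0,"tz":-0.7,"wx":0,"wy":0,"wz":0,"hand":1},{"tx":0,"ty":0,"tz":-0.8,"wx":0,"wy":0,"wz":0,"hand":1},{"tx":0,"ty":0.4,"tz":-0.6,"wx":0,"wy":0,"wz":0,"hand":1},{"tx":0,"ty":0.9,"tz":-0.3,"wx":0,"wy":0,"wz":0,"hand":1},{"tx":0,"ty":0.9,"tz":0,"wx":0,"wy":0,"wz":0,"hand":1},{"tx":0,"ty":0.9,"tz":0,"wx":0,"wy":0,"wz":0,"hand":1},{"tx":0,"ty":0.9,"tz":0,"wx":0,"wy":0,"wz":0,"hand":1}]'
python3 -m handwheel '[{"tx":0,"ty":0.9,"tz":0,"wx":0,"wy":0,"wz":0,"hand":1},{"tx":0,"ty":0.9,"tz":0,"wx":0,"wy":0,"wz":0,"hand":1},{"tx":0,"ty":0.9,"tz":0,"wx":0,"wy":0,"wz":0,"hand":1},{"tx":0,"ty":0.9,"tz":0,"wx":0,"wy":0,"wz":0,"hand":1},{"tx":0,"ty":0.9,"tz":0,"wx":0,"wy":0,"wz":0,"hand":1},{"tx":0,"ty":0.5,"tz":0,"wx":0,"wy":0,"wz":0,"hand":1},{"tx":0,"ty":0,"tz":0,"wx":0,"wy":0,"wz":0,"hand":1},{"tx":0,"ty":0,"tz":0,"wx":0,"wy":0,"wz":0,"hand":1}]'
python3 - <<'E'
from look import *
HUE["green"]=(45,90)
w=look("green",(.439,.245),0)
a=cam("scene");b=cam("side")
C=((.0,.034),(.030,.034))  # visible part of yellow: collar from .090+... 
for p in (a,b):
    m=mask(p,"yellow",proj(p,(.445,-.138,.11)))
    f=lambda v:-iou(p,m,sil(p,v[0],v[1],v[2],1,C))
    r=minimize(f,(.445,-.138,.09),method="Nelder-Mead",options=dict(initial_simplex=[(.46,-.138,.09),(.446,-.12,.09),(.44,-.145,.09),(.445,-.138,.1)]))
    print("yellow collar base (want z .090)",r.x,r.fun)
cv2.imwrite("pics/st1.png",np.hstack([cv2.resize(p["color"][v-45:v+45,u-45:u+45],(400,400),interpolation=cv2.INTER_CUBIC) for p,u,v in ((a,274,322),(b,298,240))]))
E
```

```text
time: 8.2
position: [0.4468, -0.138, 0.0913]
ee_rot: [[-1.0, -0.0, 0.004], [-0.0, 1.0, 0.003], [-0.004, 0.003, -1.0]]
ft_force: [1.1, 6.2, 11.3]
opening: 0.0672
finger_force: 29.7
time: 9.4
position: [0.4451, 0.0219, 0.2061]
ee_rot: [[-1.0, 0.001, 0.0], [0.001, 1.0, -0.0], [-0.0, -0.0, -1.0]]
ft_force: [-0.2, 0.9, -0.1]
opening: 0.0854
finger_force: 0.0
time: 10.2
position: [0.4451, 0.2205, 0.2057]
ee_rot: [[-1.0, -0.0, -0.001], [-0.0, 1.0, -0.001], [0.001, -0.001, -1.0]]
ft_force: [-0.5, 0.1, -1.2]
opening: 0.0855
finger_force: 0.0
green tcp [0.4451 0.22   0.2058] [0.0008 1.    ] t 10.25 open 0.0854415637868287 wrist fit (array([0.4384, 0.2418]), np.float64(0.5222727403527956)) [275.4157 171.8737]
yellow collar base (want z .090) [ 0.4455 -0.1346  0.0792] -0.9288927684146915
yellow collar base (want z .090) [ 0.4462 -0.1342  0.0895] -0.9261012762453684
```

View pics/st1.png

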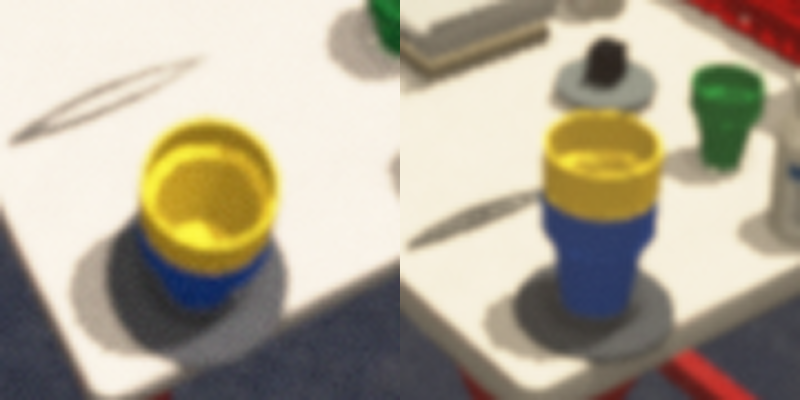

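Yellow sits straight in blue (about (210,190) and (600,165) in the crop). The green mask was broken up, so I'll refit with its hull.

```bash
cat >> look.py <<'E'
def gfit(p,u,x,z0,prof=((0,.0185),(.056,.029),(.056,.034),(.086,.034)),hue=(40,95),R=70):
    h=cv2.cvtColor(p["color"],cv2.COLOR_BGR2HSV); m=cv2.inRange(h,(hue[0],90,12),(hue[1],255,255))
    k=np.zeros_like(m); cv2.circle(k,(int(u[0]),int(u[1])),R,255,-1); m=cv2.morphologyEx(m&k,cv2.MORPH_OPEN,np.ones((3,3)))
    n,l,s,_=cv2.connectedComponentsWithStats(m); i=1+np.argmax(s[1:,4]); q=cv2.convexHull(np.argwhere(l==i)[:,::-1].astype(np.int32))
    M=np.zeros_like(m); cv2.fillConvexPoly(M,q,1)
    f=lambda v:-iou(p,M,sil(p,v[0],v[1],z0,1,prof))
    r=minimize(f,x,method="Nelder-Mead",options=dict(initial_simplex=[(x[0]+.015,x[1]),(x[0],x[1]+.015),(x[0]-.01,x[1]-.01)])); return r.x,-r.fun,M.sum()
E
python3 - <<'E'
from look import *
w=cam("wrist"); a=cam("scene"); b=cam("side"); o=get_obs(); print(o["position"])
for p,R in ((w,70),(a,30),(b,25)): print(gfit(p,proj(p,(.439,.245,.06)),(.439,.245),0,R=R))
for p,R in ((w,90),): print("y test",proj(p,(.445,-.136,.1)))
E
```

```text
[0.4455 0.2199 0.2062]
(array([0.4376, 0.2415]), np.float64(0.9523055667491797), np.uint64(4137))
(array([0.4378, 0.2441]), np.float64(0.8118847324145337), np.uint64(567))
(array([0.4388, 0.2455]), np.float64(0.8865844986963736), np.uint64(468))
y test [-27.399  191.7392]
```

```bash
python3 -m handwheel '[{"tx":0.18,"ty":0.55,"tz":0.2,"wx":0,"wy":0,"wz":0,"hand":1},{"tx":0,"ty":0,"tz":0.8,"wx":0,"wy":0,"wz":0,"hand":1},{"tx":0,"ty":0,"tz":0.9,"wx":0,"wy":0,"wz":0,"hand":1},{"tx":0,"ty":0,"tz":0.9,"wx":0,"wy":0,"wz":0,"hand":1},{"tx":0,"ty":0,"tz":0.6,"wx":0,"wy":0,"wz":0,"hand":1},{"tx":0,"ty":0,"tz":0.35,"wx":0,"wy":0,"wz":0,"hand":1},{"tx":0,"ty":0,"tz":0,"wx":0,"wy":0,"wz":0,"hand":1},{"tx":0,"ty":0,"tz":0,"wx":0,"wy":0,"wz":0,"hand":1}]'
python3 -m handwheel '[{"tx":0,"ty":0,"tz":0,"wx":0,"wy":0,"wz":0,"hand":0.3},{"tx":0,"ty":0,"tz":0,"wx":0,"wy":0,"wz":0,"hand":0.3},{"tx":0,"ty":0,"tz":0,"wx":0,"wy":0,"wz":0,"hand":0.3},{"tx":0,"ty":0,"tz":0,"wx":0,"wy":0,"wz":0,"hand":0.3},{"tx":0,"ty":0,"tz":0,"wx":0,"wy":0,"wz":0,"hand":0.3}]' 25
```

```text
time: 11.3
position: [0.4385, 0.2425, 0.0564]
ee_rot: [[-1.0, 0.001, -0.0], [0.001, 1.0, -0.0], [0.0, -0.0, -1.0]]
ft_force: [0.4, -0.6, 0.6]
opening: 0.0854
finger_force: 0.0
time: 11.8
position: [0.4394, 0.243, 0.0576]
ee_rot: [[-1.0, 0.001, 0.003], [0.001, 1.0, 0.0], [-0.003, 0.0, -1.0]]
ft_force: [0.2, -1.6, 5.7]
opening: 0.0666
finger_force: 30.3
```

```bash
python3 -m handwheel '[{"tx":0,"ty":0,"tz":-0.4,"wx":0,"wy":0,"wz":0,"hand":0.3},{"tx":0,"ty":0,"tz":-0.8,"wx":0,"wy":0,"wz":0,"hand":0.3},{"tx":0,"ty":0,"tz":-0.9,"wx":0,"wy":0,"wz":0,"hand":0.3},{"tx":0,"ty":0,"tz":-0.9,"wx":0,"wy":0,"wz":0,"hand":0.3},{"tx":-0.19,"ty":-0.4,"tz":-0.7,"wx":0,"wy":0,"wz":0,"hand":0.3},{"tx":0,"ty":-0.7,"tz":-0.3,"wx":0,"wy":0,"wz":0,"hand":0.3},{"tx":0,"ty":-0.9,"tz":0,"wx":0,"wy":0,"wz":0,"hand":0.3},{"tx":0,"ty":-0.9,"tz":0,"wx":0,"wy":0,"wz":0,"hand":0.3},{"tx":0,"ty":-0.9,"tz":0,"wx":0,"wy":0,"wz":0,"hand":0.3},{"tx":0,"ty":-0.9,"tz":0,"wx":0,"wy":0,"wz":0,"hand":0.3},{"tx":0,"ty":-0.7,"tz":0,"wx":0,"wy":0,"wz":0,"hand":0.3},{"tx":0,"ty":-0.5,"tz":0,"wx":0,"wy":0,"wz":0,"hand":0.3}]'
python3 -m handwheel '[{"tx":0,"ty":0,"tz":0,"wx":0,"wy":0,"wz":0,"hand":0.3},{"tx":0,"ty":0,"tz":0,"wx":0,"wy":0,"wz":0,"hand":0.3}]'
python3 - <<'E'
from look import *
w=cam("wrist"); o=get_obs(); print(o["position"])
cv2.imwrite("pics/w3.png",w["color"])
print(proj(w,(.445,-.137,.1)), gfit(w,proj(w,(.445,-.137,.1)),(.445,-.137),.09,prof=((0,.034),(.03,.034)),hue=(18,34)))
E
```

```text
time: 13.0
position: [0.4456, 0.005, 0.2166]
ee_rot: [[-1.0, 0.002, 0.001], [0.002, 1.0, -0.0], [-0.001, -0.0, -1.0]]
ft_force: [-0.8, 0.1, -0.8]
opening: 0.0669
finger_force: 31.5
time: 13.2
position: [0.4457, 0.0069, 0.2164]
ee_rot: [[-1.0, 0.001, 0.001], [0.001, 1.0, 0.001], [-0.001, 0.001, -1.0]]
ft_force: [0.0, 0.3, -1.5]
opening: 0.0663
finger_force: 31.5
[0.4456 0.0073 0.2163]
[106.0361 186.8299] (array([ 0.4447, -0.1392]), np.float64(0.9804376112349131), np.uint64(4141))
```

View pics/w3.png

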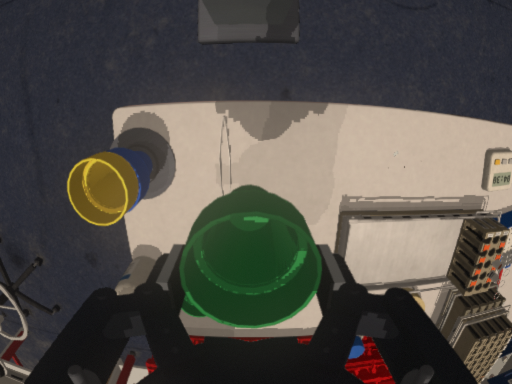

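Green is held upright at (250,255), with the yellow rim at (103,187) fitting (0.445,−0.139). On to the stack.

```bash
python3 -m handwheel '[{"tx":0,"ty":-0.5,"tz":0,"wx":0,"wy":0,"wz":0,"hand":0.3},{"tx":0,"ty":-0.9,"tz":0,"wx":0,"wy":0,"wz":0,"hand":0.3},{"tx":0,"ty":-0.9,"tz":0,"wx":0,"wy":0,"wz":0,"hand":0.3},{"tx":0,"ty":-0.8,"tz":0,"wx":0,"wy":0,"wz":0,"hand":0.3},{"tx":0,"ty":-0.54,"tz":0,"wx":0,"wy":0,"wz":0,"hand":0.3},{"tx":0,"ty":0,"tz":0.2,"wx":0,"wy":0,"wz":0,"hand":0.3},{"tx":0,"ty":0,"tz":0.5,"wx":0,"wy":0,"wz":0,"hand":0.3},{"tx":0,"ty":0,"tz":0.4,"wx":0,"wy":0,"wz":0,"hand":0.3},{"tx":0,"ty":0,"tz":0.3,"wx":0,"wy":0,"wz":0,"hand":0.3},{"tx":0,"ty":0,"tz":0.25,"wx":0,"wy":0,"wz":0,"hand":0.3},{"tx":0,"ty":0,"tz":0,"wx":0,"wy":0,"wz":0,"hand":0.3}]'
```

```text
time: 14.35
position: [0.4447, -0.1371, 0.1487]
ee_rot: [[-1.0, -0.001, -0.003], [-0.001, 1.0, 0.002], [0.003, 0.002, -1.0]]
ft_force: [0.9, 0.1, -0.5]
opening: 0.0666
finger_force: 31.5
```

```bash
python3 -m handwheel '[{"tx":0,"ty":0,"tz":0.15,"wx":0,"wy":0,"wz":0,"hand":0.3},{"tx":0,"ty":0,"tz":0.15,"wx":0,"wy":0,"wz":0,"hand":0.3},{"tx":0,"ty":0,"tz":0.15,"wx":0,"wy":0,"wz":0,"hand":0.3},{"tx":0,"ty":0,"tz":0,"wx":0,"wy":0,"wz":0,"hand":0.3}]'
```

```text
time: 14.75
position: [0.4451, -0.1386, 0.1314]
ee_rot: [[-1.0, 0.001, -0.001], [0.001, 1.0, 0.001], [0.001, 0.001, -1.0]]
ft_force: [-0.3, -0.2, -1.5]
opening: 0.0668
finger_force: 31.5
```

```bash
python3 -m handwheel '[{"tx":0,"ty":0,"tz":0.1,"wx":0,"wy":0,"wz":0,"hand":0.3},{"tx":0,"ty":0,"tz":0.06,"wx":0,"wy":0,"wz":0,"hand":0.3},{"tx":0,"ty":0,"tz":0,"wx":0,"wy":0,"wz":0,"hand":0.3}]'
python3 -m handwheel '[{"tx":0,"ty":0,"tz":0.06,"wx":0,"wy":0,"wz":0,"hand":0.3},{"tx":0,"ty":0,"tz":0.03,"wx":0,"wy":0,"wz":0,"hand":0.3},{"tx":0,"ty":0,"tz":0,"wx":0,"wy":0,"wz":0,"hand":0.3}]'
```

```text
time: 15.05
position: [0.4455, -0.1388, 0.1254]
ee_rot: [[-1.0, 0.001, -0.0], [0.001, 1.0, 0.0], [0.0, 0.0, -1.0]]
ft_force: [-0.7, -0.6, 0.3]
opening: 0.0666
finger_force: 31.5
time: 15.35
position: [0.4456, -0.1388, 0.122]
ee_rot: [[-1.0, 0.001, -0.0], [0.001, 1.0, 0.0], [0.0, 0.0, -1.0]]
ft_force: [0.1, -0.8, -0.7]
opening: 0.0666
finger_force: 31.5
```

```bash
python3 -m handwheel '[{"tx":0,"ty":0,"tz":0.04,"wx":0,"wy":0,"wz":0,"hand":0.3},{"tx":0,"ty":0,"tz":0,"wx":0,"wy":0,"wz":0,"hand":0.3}]'
python3 -m handwheel '[{"tx":0,"ty":0,"tz":0.03,"wx":0,"wy":0,"wz":0,"hand":0.3},{"tx":0,"ty":0,"tz":0,"wx":0,"wy":0,"wz":0,"hand":0.3}]'
```

```text
time: 15.55
position: [0.4464, -0.1387, 0.1214]
ee_rot: [[-1.0, 0.0, 0.002], [0.0, 1.0, 0.0], [-0.002, 0.0, -1.0]]
ft_force: [-1.3, 1.5, 6.8]
opening: 0.0666
finger_force: 31.7
time: 15.75
position: [0.447, -0.1389, 0.1213]
ee_rot: [[-1.0, 0.0, 0.003], [0.0, 1.0, -0.0], [-0.003, -0.0, -1.0]]
ft_force: [-2.7, 2.3, 15.9]
opening: 0.067
finger_force: 32.3
```

```bash
python3 -m handwheel '[{"tx":0,"ty":0,"tz":0,"wx":0,"wy":0,"wz":0,"hand":1},{"tx":0,"ty":0,"tz":0,"wx":0,"wy":0,"wz":0,"hand":1},{"tx":0,"ty":0,"tz":0,"wx":0,"wy":0,"wz":0,"hand":1},{"tx":0,"ty":0,"tz":0,"wx":0,"wy":0,"wz":0,"hand":1},{"tx":0,"ty":0,"tz":-0.5,"wx":0,"wy":0,"wz":0,"hand":1},{"tx":0,"ty":0,"tz":-0.8,"wx":0,"wy":0,"wz":0,"hand":1},{"tx":0,"ty":0,"tz":-0.8,"wx":0,"wy":0,"wz":0,"hand":1},{"tx":-0.6,"ty":0.8,"tz":0,"wx":0,"wy":0,"wz":0,"hand":1},{"tx":-0.6,"ty":0.8,"tz":0,"wx":0,"wy":0,"wz":0,"hand":1},{"tx":-0.6,"ty":0.8,"tz":0,"wx":0,"wy":0,"wz":0,"hand":1},{"tx":-0.6,"ty":0.8,"tz":0,"wx":0,"wy":0,"wz":0,"hand":1},{"tx":-0.6,"ty":0.8,"tz":0,"wx":0,"wy":0,"wz":0,"hand":1}]'
python3 -m handwheel '[{"tx":-0.4,"ty":0.6,"tz":0,"wx":0,"wy":0,"wz":0,"hand":1},{"tx":0,"ty":0,"tz":0,"wx":0,"wy":0,"wz":0,"hand":1},{"tx":0,"ty":0,"tz":0,"wx":0,"wy":0,"wz":0,"hand":1}]'
python3 - <<'E'
from look import *
w=cam("wrist"); o=get_obs(); print(o["position"],o["time"])
u=np.int32(proj(w,(.597,.045,.014))); print(u,proj(w,(.597,.045,.044)))
R=50; t=w["color"][u[1]-R:u[1]+R,u[0]-R:u[0]+R]
b=cam("side"); s=b["color"][195:285,253:343]
cv2.imwrite("pics/lid2.png",np.hstack([cv2.resize(t,(400,400),interpolation=cv2.INTER_CUBIC),cv2.resize(s,(400,400),interpolation=cv2.INTER_CUBIC)]))
# knob: very dark pixels
g=w["color"].max(2); m=(g<60).astype(np.uint8); k=np.zeros_like(m); cv2.circle(k,tuple(int(v) for v in u),45,1,-1); m&=k
n,l,st,ce=cv2.connectedComponentsWithStats(m); i=1+np.argmax(st[1:,4]); M=(l==i).astype(np.uint8); print(st[i],ce[i])
def ksil(v):
    c,s_=np.cos(v[2]),np.sin(v[2]); return cv2.convexHull(np.array([proj(w,(v[0]+.012*(a*c-b_*s_),v[1]+.012*(a*s_+b_*c),z)) for a in(-1,1) for b_ in(-1,1) for z in(.014,.044)],np.float32))
best=[]
for th in np.radians(range(0,90,15)):
    r=minimize(lambda v:-iou(w,M,ksil(v)),(.597,.045,th),method="Nelder-Mead",options=dict(initial_simplex=[(.607,.045,th),(.597,.055,th),(.59,.04,th),(.597,.045,th+.2)]))
    best.append((-r.fun,r.x))
for f,x in sorted(best,key=lambda q:-q[0])[:3]: print(f,x[:2],np.degrees(x[2])%90)
E
```

```text
time: 16.95
position: [0.5664, 0.0225, 0.203]
ee_rot: [[-1.0, 0.001, -0.0], [0.001, 1.0, -0.0], [0.0, -0.0, -1.0]]
ft_force: [0.9, 0.0, 0.0]
opening: 0.0853
finger_force: 0.0
time: 17.25
position: [0.5813, 0.0454, 0.2026]
ee_rot: [[-1.0, -0.001, -0.001], [-0.001, 1.0, -0.0], [0.001, -0.0, -1.0]]
ft_force: [0.2, -0.1, -0.0]
opening: 0.0857
finger_force: 0.0
[0.581  0.0448 0.2027] 17.3
[250 180] [250.5463 188.5148]
[237 176  26  32 600] [249.2783 191.3417]
0.8884536467077038 [0.6046 0.0439] 14.514855608545531
0.887590428491931 [0.6048 0.0439] 17.995222911318322
0.8870410165374194 [0.6046 0.0437] 13.216471857026194
```

View pics/lid2.png

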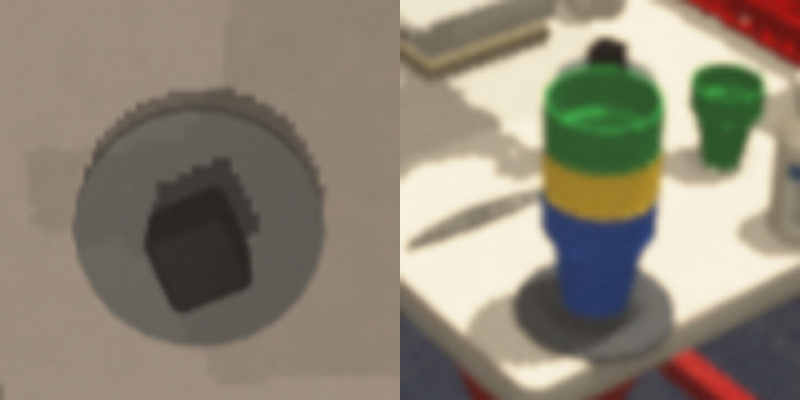

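The stack is straight (right crop). Left crop: lid disc centred at (199,226) and the knob turned roughly 20°, with shadow beside it. Refitting the knob with a tighter threshold.

```bash
python3 - <<'E'
from look import *
w=cam("wrist"); u=(249,191)
print("disc",at(w,(249.5,186),.013))
for q in ((244.5,207.8),(262.3,200.5)): print(at(w,q,.044))
def ksil(v):
    c,s_=np.cos(v[2]),np.sin(v[2]); return cv2.convexHull(np.array([proj(w,(v[0]+.012*(a*c-b_*s_),v[1]+.012*(a*s_+b_*c),z)) for a in(-1,1) for b_ in(-1,1) for z in(.014,.044)],np.float32))
g=w["color"].max(2)
for t in (50,55,60,65):
    m=(g<t).astype(np.uint8); k=np.zeros_like(m); cv2.circle(k,u,25,1,-1); m&=k; m=cv2.morphologyEx(m,cv2.MORPH_OPEN,np.ones((3,3)))
    n,l,st,ce=cv2.connectedComponentsWithStats(m); i=1+np.argmax(st[1:,4]); M=(l==i).astype(np.uint8)
    best=[]
    for th in np.radians((0,20,40,60,80)):
        r=minimize(lambda v:-iou(w,M,ksil(v)),(.602,.045,th),method="Nelder-Mead",options=dict(initial_simplex=[(.607,.045,th),(.602,.055,th),(.598,.04,th),(.602,.045,th+.2)]))
        best.append((-r.fun,*r.x[:2],np.degrees(r.x[2])%90))
    print(t,st[i,4],np.array(max(best)))
E
```

```text
disc [0.6039 0.0427 0.013 ]
[0.619  0.0373 0.044 ]
[0.6105 0.0566 0.044 ]
50 257 [ 0.387   0.6053  0.0445 13.0938]
55 564 [ 0.8454  0.6046  0.0439 12.2215]
60 593 [ 0.8794  0.6051  0.0441 14.6912]
65 717 [ 0.8575  0.603   0.0444 13.792 ]
```

```bash
python3 -m handwheel '[{"tx":-0.57,"ty":-0.03,"tz":0,"wx":0,"wy":0,"wz":0,"hand":1},{"tx":0,"ty":0,"tz":0,"wx":0,"wy":0,"wz":-0.84,"hand":1},{"tx":0,"ty":0,"tz":0.2,"wx":0,"wy":0,"wz":-0.83,"hand":1},{"tx":0,"ty":0,"tz":0.6,"wx":0,"wy":0,"wz":-0.83,"hand":0.5},{"tx":0,"ty":0,"tz":0.9,"wx":0,"wy":0,"wz":0,"hand":0.5},{"tx":0,"ty":0,"tz":0.9,"wx":0,"wy":0,"wz":0,"hand":0.5},{"tx":0,"ty":0,"tz":0.9,"wx":0,"wy":0,"wz":0,"hand":0.5},{"tx":0,"ty":0,"tz":0.4,"wx":0,"wy":0,"wz":0,"hand":0.5},{"tx":0,"ty":0,"tz":0,"wx":0,"wy":0,"wz":0,"hand":0.5},{"tx":0,"ty":0,"tz":0,"wx":0,"wy":0,"wz":0,"hand":0.5}]'
python3 - <<'E'
from look import *
w=cam("wrist"); o=get_obs(); u=np.int32(proj(w,o["position"])); print(u)
cv2.imwrite("pics/lid3.png",cv2.resize(w["color"][max(0,u[1]-110):u[1]+110,u[0]-110:u[0]+110],(560,560)))
E
```

```text
time: 18.4
position: [0.6045, 0.043, 0.0478]
ee_rot: [[-0.94, -0.34, 0.0], [-0.34, 0.94, -0.0], [-0.0, -0.0, -1.0]]
ft_force: [0.3, 1.0, 0.4]
opening: 0.0639
finger_force: 0.0
[251 254]
```

View pics/lid3.png

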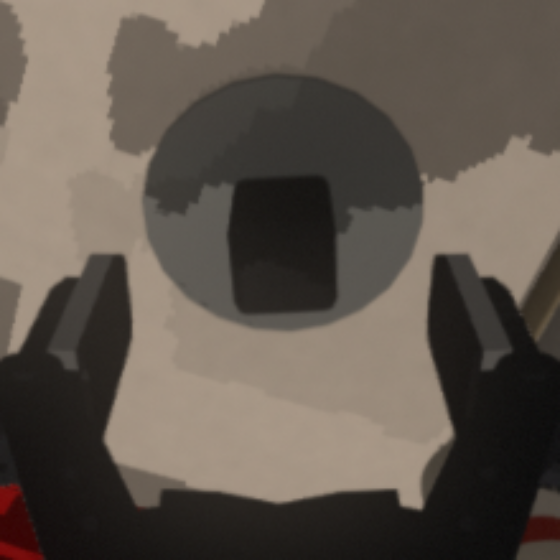

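The knob (282,245) is squared up with the fingers and centred between them. Down and grip.

```bash
python3 -m handwheel '[{"tx":0,"ty":0,"tz":0.35,"wx":0,"wy":0,"wz":0,"hand":0.4},{"tx":0,"ty":0,"tz":0.3,"wx":0,"wy":0,"wz":0,"hand":0.2},{"tx":0,"ty":0,"tz":0.03,"wx":0,"wy":0,"wz":0,"hand":0},{"tx":0,"ty":0,"tz":0,"wx":0,"wy":0,"wz":0,"hand":-0.8},{"tx":0,"ty":0,"tz":0,"wx":0,"wy":0,"wz":0,"hand":-0.8},{"tx":0,"ty":0,"tz":0,"wx":0,"wy":0,"wz":0,"hand":-0.8},{"tx":0,"ty":0,"tz":0,"wx":0,"wy":0,"wz":0,"hand":-0.8},{"tx":0,"ty":0,"tz":0,"wx":0,"wy":0,"wz":0,"hand":-0.8}]' 25
```

```text
time: 19.25
position: [0.6047, 0.0439, 0.0203]
ee_rot: [[-0.94, -0.342, 0.0], [-0.342, 0.94, -0.0], [-0.0, -0.0, -1.0]]
ft_force: [-0.5, 0.3, -0.2]
opening: 0.0238
finger_force: 25.9
```

```bash
python3 -m handwheel '[{"tx":0,"ty":0,"tz":-0.4,"wx":0,"wy":0,"wz":0,"hand":-0.8},{"tx":0,"ty":0,"tz":-0.8,"wx":0,"wy":0,"wz":0,"hand":-0.8},{"tx":0,"ty":0,"tz":-0.9,"wx":0,"wy":0,"wz":0,"hand":-0.8},{"tx":0,"ty":0,"tz":-0.9,"wx":0,"wy":0,"wz":0,"hand":-0.8},{"tx":0,"ty":0,"tz":-0.9,"wx":0,"wy":0,"wz":0.83,"hand":-0.8},{"tx":0,"ty":0,"tz":-0.8,"wx":0,"wy":0,"wz":0.83,"hand":-0.8},{"tx":0,"ty":0,"tz":-0.5,"wx":0,"wy":0,"wz":0.84,"hand":-0.8},{"tx":0.8,"ty":-0.2,"tz":0,"wx":0,"wy":0,"wz":0,"hand":-0.8},{"tx":0.9,"ty":-0.2,"tz":0,"wx":0,"wy":0,"wz":0,"hand":-0.8},{"tx":0.9,"ty":-0.3,"tz":0,"wx":0,"wy":0,"wz":0,"hand":-0.8},{"tx":0.9,"ty":-0.3,"tz":0,"wx":0,"wy":0,"wz":0,"hand":-0.8},{"tx":0.5,"ty":0,"tz":0,"wx":0,"wy":0,"wz":0,"hand":-0.8}]'
python3 -m handwheel '[{"tx":0,"ty":0,"tz":0,"wx":0,"wy":0,"wz":0,"hand":-0.8},{"tx":0,"ty":0,"tz":0,"wx":0,"wy":0,"wz":0,"hand":-0.8}]'
python3 - <<'E'
from look import *
w=cam("wrist"); o=get_obs(); x=np.array(o["position"]); print(x,o["opening"],o["time"])
cv2.imwrite("pics/w5.png",w["color"])
u=proj(w,(.445,-.139,.14)); print(u,gfit(w,u,(.445,-.139),.12,prof=((0,.034),(.03,.034))))
# lid rim profile at predicted pose for visual check
L=sil(w,x[0],x[1],x[2]-.0203,1,((.010,.037),(.014,.037))); im=w["color"].copy(); cv2.polylines(im,[np.int32(L)],True,(0,0,255),1)
L=sil(w,.445,-.139,.12,1,((0,.034),(.03,.034))); cv2.polylines(im,[np.int32(L)],True,(0,0,255),1)
cv2.imwrite("pics/w5.png",cv2.resize(im,(800,600),interpolation=cv2.INTER_CUBIC))
E
```

```text
time: 20.45
position: [0.4416, 0.0033, 0.228]
ee_rot: [[-1.0, 0.002, -0.001], [0.002, 1.0, -0.0], [0.001, -0.0, -1.0]]
ft_force: [0.0, -0.0, -0.4]
opening: 0.0239
finger_force: 26.0
time: 20.65
position: [0.4452, 0.0039, 0.2287]
ee_rot: [[-1.0, 0.001, 0.002], [0.001, 1.0, -0.0], [-0.002, -0.0, -1.0]]
ft_force: [2.2, -0.1, -0.8]
opening: 0.0237
finger_force: 25.9
[0.4458 0.0039 0.2286] 0.023968546614408892 20.7
[ 94.312  196.4717] (array([ 0.4434, -0.1403]), np.float64(0.976210429563948), np.uint64(4527))
```

View pics/w5.png

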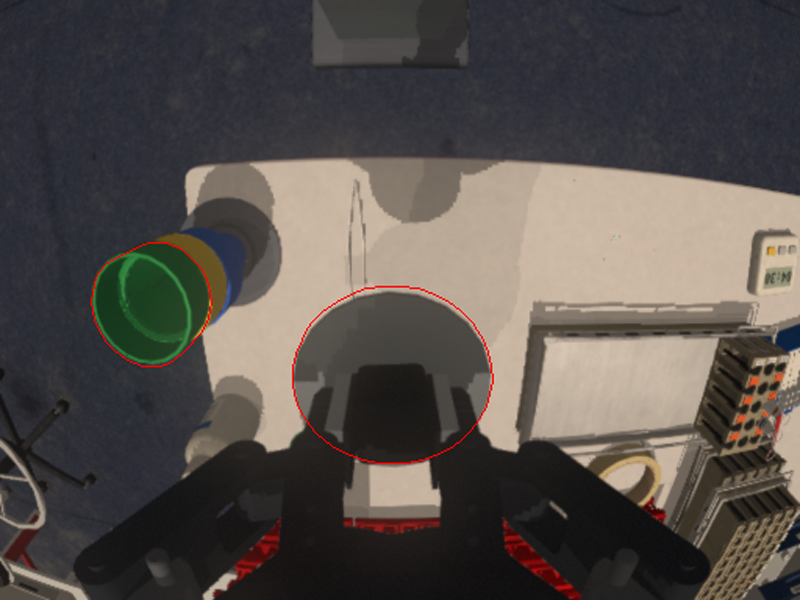

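The lid is held level and the model outline matches to about 1–2 mm (the lid sits slightly toward +x in the fingers). Green rim at (152,303). One closer measurement of the rim, then placing.

```bash
python3 -m handwheel '[{"tx":0,"ty":-0.5,"tz":0,"wx":0,"wy":0,"wz":0,"hand":-0.8},{"tx":0,"ty":-0.7,"tz":0,"wx":0,"wy":0,"wz":0,"hand":-0.8},{"tx":0,"ty":0,"tz":0,"wx":0,"wy":0,"wz":0,"hand":-0.8},{"tx":0,"ty":0,"tz":0,"wx":0,"wy":0,"wz":0,"hand":-0.8}]'
python3 - <<'E'
from look import *
w=cam("wrist"); o=get_obs(); x=np.array(o["position"]); print(x,o["time"])
u=proj(w,(.445,-.139,.14)); print(u,gfit(w,u,(.445,-.139),.12,prof=((0,.034),(.03,.034))))
for n in("scene","side"):
    p=cam(n);u=proj(p,(.445,-.139,.135)); print(n,gfit(p,u,(.445,-.139),.12,prof=((0,.034),(.03,.034)),R=28))
# lid front arc: strongest vertical gradient along columns near centre
g=cv2.cvtColor(w["color"],cv2.COLOR_BGR2GRAY).astype(float)
P=np.array([[*proj(w,(x[0]+.037*np.cos(t),x[1]+.037*np.sin(t),x[2]-.0203+z)) ] for z in(.01,.014) for t in np.radians(range(120,241,20))]).reshape(2,-1,2).min(0)
for q in P:
    c=int(round(q[0])); r=int(round(q[1])); d=g[r-8:r+10,c]; k=np.argmax(np.abs(np.diff(d))); print(c,round(q[1],1),"edge",r-8+k+1,d[k:k+2])
E
```

```text
time: 21.1
position: [0.4454, -0.0443, 0.2279]
ee_rot: [[-1.0, 0.001, 0.0], [0.001, 1.0, 0.0], [-0.0, 0.0, -1.0]]
ft_force: [-0.0, 0.3, -1.5]
opening: 0.0239
finger_force: 25.9
[ 0.4451 -0.0438  0.2279] 21.15
[141.1921 196.8916] (array([ 0.4434, -0.1401]), np.float64(0.9792756515475362), np.uint64(5191))
scene (array([ 0.442 , -0.1395]), np.float64(0.8950978541312693), np.uint64(889))
side (array([ 0.4443, -0.1364]), np.float64(0.8673479816044967), np.uint64(531))
309 212.8 edge 220 [180. 156.]
295 196.5 edge 203 [174. 133.]
275 185.4 edge 192 [136.  85.]
252 181.5 edge 187 [152. 102.]
228 185.6 edge 190 [165. 112.]
208 196.8 edge 201 [192. 141.]
194 213.2 edge 219 [144. 111.]
```

```bash
python3 - <<'E'
from look import *
w=cam("wrist"); o=get_obs(); x=np.array(o["position"]); T=np.array(w["T"])
B=np.eye(4);B[:3,:3]=np.array(o["ee_rot"]);B[:3,3]=x; rel=np.linalg.inv(B)@T; print(rel[:3,3])
D=np.eye(4);D[:3,:3]=np.diag([-1,1,-1.])
for f,tcp,c,hue in (("w3",(.4456,.0073,.2163),"green",(40,95)),("w2",(.4433,-.006,.1958),"yellow",(18,34))):
    D[:3,3]=tcp; p=dict(w); p["T"]=D@rel; p["color"]=cv2.imread(f"pics/{f}.png"); z0=tcp[2]-.0573
    u=proj(p,(tcp[0],tcp[1],z0+.05)); r=gfit(p,u,tcp[:2],z0,hue=hue,R=120); print(f,r,"offset",r[0]-tcp[:2])
# lid fit on arc, free x,y,z
g=cv2.cvtColor(w["color"],cv2.COLOR_BGR2GRAY).astype(float)
E=[]
for c in range(196,312,4):
    hull=sil(w,x[0]+.003,x[1],x[2]-.0203,1,((.010,.037),(.014,.037)))[:,0]
    h=hull[hull[:,1]<np.median(hull[:,1])]; h=h[np.argsort(h[:,0])]; r=int(round(np.interp(c,h[:,0],h[:,1])))
    d=np.diff(g[r-6:r+7,c]); k=np.argmin(d)
    if d[k]<-25: E.append((c,r-6+k+.5+0))
E=np.array(E); print(len(E))
def res(v,z=None):
    hull=sil(w,v[0],v[1],v[2] if z is None else z,1,((.010,.037),(.014,.037)))[:,0]; h=hull[hull[:,1]<np.median(hull[:,1])]; h=h[np.argsort(h[:,0])]
    return np.interp(E[:,0],h[:,0],h[:,1])-E[:,1]
from scipy.optimize import least_squares
for z in (x[2]-.0203,x[2]-.0223): 
    r=least_squares(lambda v:res(v,z),(x[0]+.003,x[1]),loss="soft_l1",diff_step=1e-4,x_scale=.01); print("lid offset",r.x-x[:2],"rms",np.sqrt((r.fun**2).mean()))
E
```

```text
[ 0.084  -0.0005 -0.1422]
w3 (array([0.4453, 0.0064]), np.float64(0.8857551930341948), np.uint64(14518)) offset [-0.0003 -0.0009]
w2 (array([ 0.4415, -0.0069]), np.float64(0.9781517029901541), np.uint64(16022)) offset [-0.0018 -0.0009]
29
lid offset [ 0.0024 -0.0005] rms 0.42617860986601963
lid offset [ 0.003  -0.0005] rms 0.594271125256475
```

```bash
python3 -m handwheel '[{"tx":0.09,"ty":-0.4,"tz":0,"wx":0,"wy":0,"wz":0,"hand":-0.8},{"tx":0,"ty":-0.8,"tz":0,"wx":0,"wy":0,"wz":0,"hand":-0.8},{"tx":0,"ty":-0.7,"tz":0,"wx":0,"wy":0,"wz":0,"hand":-0.8},{"tx":0,"ty":-0.49,"tz":0.2,"wx":0,"wy":0,"wz":0,"hand":-0.8},{"tx":0,"ty":0,"tz":0.5,"wx":0,"wy":0,"wz":0,"hand":-0.8},{"tx":0,"ty":0,"tz":0.4,"wx":0,"wy":0,"wz":0,"hand":-0.8},{"tx":0,"ty":0,"tz":0.2,"wx":0,"wy":0,"wz":0,"hand":-0.8},{"tx":0,"ty":0,"tz":0,"wx":0,"wy":0,"wz":0,"hand":-0.8},{"tx":0,"ty":0,"tz":0,"wx":0,"wy":0,"wz":0,"hand":-0.8}]'
python3 -m handwheel '[{"tx":0,"ty":0,"tz":0.05,"wx":0,"wy":0,"wz":0,"hand":-0.8},{"tx":0,"ty":0,"tz":0.05,"wx":0,"wy":0,"wz":0,"hand":-0.8},{"tx":0,"ty":0,"tz":0.03,"wx":0,"wy":0,"wz":0,"hand":-0.8},{"tx":0,"ty":0,"tz":0,"wx":0,"wy":0,"wz":0,"hand":-0.8}]'
```

```text
time: 22.2
position: [0.4412, -0.1394, 0.1765]
ee_rot: [[-1.0, -0.0, 0.0], [-0.0, 1.0, -0.0], [-0.0, -0.0, -1.0]]
ft_force: [-0.1, 0.2, -1.4]
opening: 0.0239
finger_force: 25.9
time: 22.6
position: [0.4408, -0.1396, 0.1709]
ee_rot: [[-1.0, 0.0, 0.0], [0.0, 1.0, -0.0], [-0.0, -0.0, -1.0]]
ft_force: [0.1, -0.1, -0.8]
opening: 0.0243
finger_force: 25.9
```

```bash
python3 -m handwheel '[{"tx":0,"ty":0,"tz":0.04,"wx":0,"wy":0,"wz":0,"hand":-0.8},{"tx":0,"ty":0,"tz":0,"wx":0,"wy":0,"wz":0,"hand":-0.8}]'
python3 -m handwheel '[{"tx":0,"ty":0,"tz":0.04,"wx":0,"wy":0,"wz":0,"hand":-0.8},{"tx":0,"ty":0,"tz":0,"wx":0,"wy":0,"wz":0,"hand":-0.8}]'
```

```text
time: 22.8
position: [0.4407, -0.1396, 0.1691]
ee_rot: [[-1.0, 0.001, -0.0], [0.001, 1.0, 0.0], [0.0, 0.0, -1.0]]
ft_force: [0.5, 0.2, -0.9]
opening: 0.024
finger_force: 25.9
time: 23.0
position: [0.4407, -0.1396, 0.1675]
ee_rot: [[-1.0, 0.001, -0.0], [0.001, 1.0, 0.0], [0.0, 0.0, -1.0]]
ft_force: [-0.1, -0.5, -0.1]
opening: 0.0239
finger_force: 25.9
```

Below rim height with no contact: the plug is inside the collar. Continuing.

```bash
python3 -m handwheel '[{"tx":0,"ty":0,"tz":0.05,"wx":0,"wy":0,"wz":0,"hand":-0.8},{"tx":0,"ty":0,"tz":0.05,"wx":0,"wy":0,"wz":0,"hand":-0.8},{"tx":0,"ty":0,"tz":0,"wx":0,"wy":0,"wz":0,"hand":-0.8}]'
python3 -m handwheel '[{"tx":0,"ty":0,"tz":0.05,"wx":0,"wy":0,"wz":0,"hand":-0.8},{"tx":0,"ty":0,"tz":0.03,"wx":0,"wy":0,"wz":0,"hand":-0.8},{"tx":0,"ty":0,"tz":0,"wx":0,"wy":0,"wz":0,"hand":-0.8}]'
```

```text
time: 23.3
position: [0.4406, -0.1395, 0.1633]
ee_rot: [[-1.0, 0.001, -0.001], [0.001, 1.0, 0.0], [0.001, 0.0, -1.0]]
ft_force: [-0.4, 0.4, -0.5]
opening: 0.024
finger_force: 25.9
time: 23.6
position: [0.4407, -0.1396, 0.1603]
ee_rot: [[-1.0, 0.001, -0.0], [0.001, 1.0, 0.0], [0.0, 0.0, -1.0]]
ft_force: [0.1, 0.3, -0.5]
opening: 0.0242
finger_force: 25.9
```

```bash
python3 -m handwheel '[{"tx":0,"ty":0,"tz":0.03,"wx":0,"wy":0,"wz":0,"hand":-0.8},{"tx":0,"ty":0,"tz":0,"wx":0,"wy":0,"wz":0,"hand":-0.8}]'
python3 -m handwheel '[{"tx":0,"ty":0,"tz":0.03,"wx":0,"wy":0,"wz":0,"hand":-0.8},{"tx":0,"ty":0,"tz":0,"wx":0,"wy":0,"wz":0,"hand":-0.8}]'
```

```text
time: 23.8
position: [0.4411, -0.1399, 0.1597]
ee_rot: [[-1.0, 0.001, 0.001], [0.001, 1.0, -0.001], [-0.001, -0.001, -1.0]]
ft_force: [-1.0, 0.7, 3.2]
opening: 0.0244
finger_force: 26.3
time: 24.0
position: [0.4419, -0.1402, 0.1595]
ee_rot: [[-1.0, 0.0, 0.003], [0.0, 1.0, -0.001], [-0.003, -0.001, -1.0]]
ft_force: [-2.1, 1.0, 11.5]
opening: 0.0237
finger_force: 23.9
```

Seated on the rim at the expected height. Releasing, backing off and checking.

```bash
python3 -m handwheel '[{"tx":0,"ty":0,"tz":0,"wx":0,"wy":0,"wz":0,"hand":-0.2},{"tx":0,"ty":0,"tz":0,"wx":0,"wy":0,"wz":0,"hand":0.4},{"tx":0,"ty":0,"tz":0,"wx":0,"wy":0,"wz":0,"hand":0.4},{"tx":0,"ty":0,"tz":-0.4,"wx":0,"wy":0,"wz":0,"hand":0.4},{"tx":0,"ty":0,"tz":-0.8,"wx":0,"wy":0,"wz":0,"hand":0.4},{"tx":0,"ty":0,"tz":-0.8,"wx":0,"wy":0,"wz":0,"hand":0.4},{"tx":0,"ty":0.7,"tz":0,"wx":0,"wy":0,"wz":0,"hand":0.4},{"tx":0,"ty":0.9,"tz":0,"wx":0,"wy":0,"wz":0,"hand":0.4},{"tx":0,"ty":0.9,"tz":0,"wx":0,"wy":0,"wz":0,"hand":0.4},{"tx":0,"ty":0.7,"tz":0,"wx":0,"wy":0,"wz":0,"hand":0.4},{"tx":0,"ty":0.4,"tz":0,"wx":0,"wy":0,"wz":0,"hand":0.4},{"tx":0,"ty":0,"tz":0,"wx":0,"wy":0,"wz":0,"hand":0.4}]'
python3 - <<'E'
from h import *
a=cam("scene");b=cam("side"); r=find_in
cv2.imwrite("pics/end.png",np.hstack([cv2.resize(p["color"][v-50:v+50,u-50:u+50],(400,400),interpolation=cv2.INTER_CUBIC) for p,u,v in ((a,274,310),(b,298,230))]))
E
```

```text
time: 25.2
position: [0.4404, 0.0061, 0.2378]
ee_rot: [[-1.0, -0.003, -0.001], [-0.003, 1.0, 0.0], [0.001, 0.0, -1.0]]
ft_force: [-0.2, -0.6, -0.8]
opening: 0.0598
finger_force: 0.0
```

View pics/end.png

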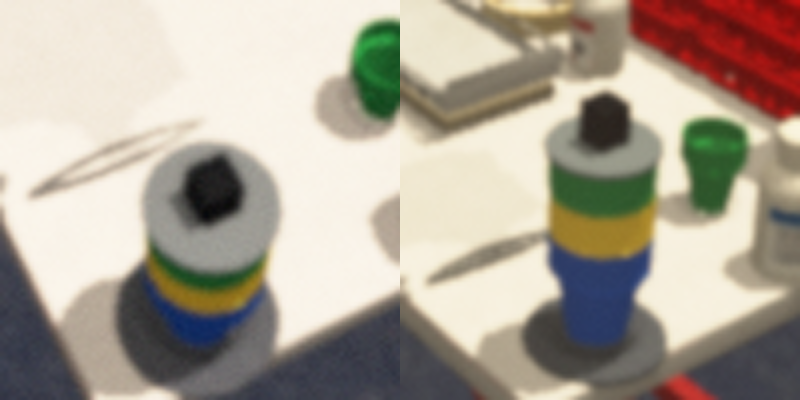

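The stack is straight, with the lid level on green (605,145), then yellow (603,230) and blue in the stand (600,300). The robot is clear of everything.

```bash
python3 -c "
from rig import *
print(finish_job())"
```

```text
the job is handed in; nothing more can be done
None
```

I built the stack (blue in the stand, then yellow, green and lid) with each piece held until seated, and handed the job in at about 25 s; in the last pictures it stood straight, but no verdict came back.

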